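Put the backgammon game away

TASK

The game is over, so put it away: hold the yellow pusher square in the lane at the closed end, behind the checkers, and sweep it to the lip of the trough with its sprung felt foot pressed lightly on the lane all the way (neither lifting off nor bottoming out), until every checker has dropped into the trough; never touch the checkers with the fingers. Then leave the pusher standing upright in the middle of the orange coaster. Put every die into the copper pot and lock its lid: push it down, quarter-turn it clockwise under the two brackets to the stop, and leave the tea glass, spoon and ashtray where they are.

Things in the scene. Friction and masses are not known exactly. Their poses are not given: they have to be found in the camera images.
- board: fixed wooden backgammon tray. Origin: centre of the underside; x = sweeping direction, z up. A flat lane, floor 32 mm above the table, 130 mm wide (y -65..65), runs from the closed end (inner face x = -160) to the trough's lip at x = 80. Outer walls 6 mm thick, 42 mm tall (10 mm above the lane); overall x -166..151
- board_lip (a point): middle of the lip where the lane ends, on the lane floor (board x = 80 mm). Beyond it a blue-lined trough, board x 80..145, 130 mm wide, floor 4 mm above the table. The pusher's foot must ride about half over the lip for the checkers to drop
- pusher: loose pusher (about 0.18 kg) that stands upright on its felt foot. Origin: centre of the foot's underside when the foot is out; x = pushing direction (either way serves), y = along the blade, z up. Foot 30 (x) x 112 (y) mm, sprung into a dark wooden bar 34 x 116 mm at z 14..34; above it the yellow handle block, 22 (x) x 60 (y) mm, z 34..85, to be gripped across its 22 mm
- foot (a joint): how far the pusher's sprung foot is pushed up into the pusher, 0 (out) to 0.010 m (bottomed); it takes 2.2 N to start and 6.2 N at 10 mm, then goes hard. The foot stays at 0 when the pusher stands alone
- checker0: red checker, disc 30 mm across and 9 mm thick, 15 g, lying in the lane (may be absent); origin at its centre
- checker1: white checker, disc 30 mm across and 9 mm thick, 15 g, lying in the lane (may be absent); origin at its centre
- checker2: red checker, disc 30 mm across and 9 mm thick, 15 g, lying in the lane (may be absent); origin at its centre
- checker3: white checker, disc 30 mm across and 9 mm thick, 15 g, lying in the lane (may be absent); origin at its centre
- checker4: red checker, disc 30 mm across and 9 mm thick, 15 g, lying in the lane (may be absent); origin at its centre
- checker5: white checker, disc 30 mm across and 9 mm thick, 15 g, lying in the lane (may be absent); origin at its centre
- die0: green die, 18 mm cube, 15 g (may be absent); origin at its centre
- die1: green die, 18 mm cube, 15 g (may be absent); origin at its centre
- die2: green die, 18 mm cube, 15 g (may be absent); origin at its centre
- die3: green die, 18 mm cube, 15 g (may be absent); origin at its centre
- pot: fixed copper dice pot on a rubber foot. Origin: centre of the underside. Inside 68 mm wide, outside 80 mm; inner floor 6 mm and rim 90 mm above the table. Steel brackets stand outside it at its +y and -y
- pot_bracket (a point): on the +y bracket (the -y one is its half-turn copy): centre of the underside of its roof, 52 mm from the pot's axis, 99 mm above the table. Roof 26 mm wide along pot x, 44 to 61 mm from the axis, top at 104 mm; an upright closes it from 56 mm out. A lid ear turned clockwise (from above) goes under it and meets a stop when the lid's x lies along the pot's y (within 3 degrees)
- gasket (a joint): the orange sprung ring on the pot's rim, 0 (up: its top 96 mm above the table) to 0.006 m (fully pressed: 90 mm); 2.4 N to start, 6 N fully pressed
- lid: loose bayonet lid, about 0.09 kg. Origin: centre of the underside of its rubber plug (60 mm wide, chamfered, 8 mm deep), z up. Copper disc 80 mm wide, z 8..14; two steel ears along +x and -x reach 52 mm from the axis, 14 mm wide, z 8..14; black bar grip along x, 50 x 14 mm, z 14..48
- lid_ear (a point): tip of the +x ear, 11 mm above the lid's origin. Laid on the pot with its ears over 35 degrees clear of the brackets, the lid rests on the gasket, origin 88 mm above the pot's; it must be pressed 3 to 6 mm for the ears to pass under the roofs, and once locked the spring holds it up against them, origin 85 mm above the pot's
- coaster: fixed orange silicone coaster, 120 x 120 x 4 mm; origin: centre of the underside
- tea_glass: tea glass, 62 mm wide, 85 mm tall; origin: centre of the underside; to be left alone
- spoon: steel teaspoon, 140 mm long, lying along its x; to be left alone
- ashtray: blue ceramic ashtray, 110 mm wide, 30 mm tall; origin: centre of the underside; to be left alone
Not all that is in view belongs to the job. Leave any blue look-alike of the lid alone.

How it is judged (in metres and radians):
On the way, in this order (a step that is already met when the one before it is completed fails the run):
1. the pusher, square across the lane, presses its sprung foot on the lane floor (foot pushed in 1 to 9.5 mm) at the closed end, behind the checkers (x of pusher in the frame of board between -0.16 and -0.11 m and y of pusher in the frame of board between -0.025 and 0.025 m and angle between the x axis of pusher and the x axis of board, either way round below 0.2 rad and value of joint foot between 0.001 and 0.0095 m and contact force between pusher and board above 1 N), for 0.1 s.
2. the pusher, square across the lane, presses its sprung foot on the lane floor (foot pushed in 1 to 9.5 mm) about 70 mm from the closed end (x of pusher in the frame of board between -0.102 and -0.078 m and y of pusher in the frame of board between -0.025 and 0.025 m and angle between the x axis of pusher and the x axis of board, either way round below 0.2 rad and value of joint foot between 0.001 and 0.0095 m and contact force between pusher and board above 1 N), for 0.1 s.
3. the pusher, square across the lane, presses its sprung foot on the lane floor (foot pushed in 1 to 9.5 mm) about 105 mm along (x of pusher in the frame of board between -0.068 and -0.044 m and y of pusher in the frame of board between -0.025 and 0.025 m and angle between the x axis of pusher and the x axis of board, either way round below 0.2 rad and value of joint foot between 0.001 and 0.0095 m and contact force between pusher and board above 1 N), for 0.1 s.
4. the pusher, square across the lane, presses its sprung foot on the lane floor (foot pushed in 1 to 9.5 mm) about 138 mm along (x of pusher in the frame of board between -0.034 and -0.01 m and y of pusher in the frame of board between -0.025 and 0.025 m and angle between the x axis of pusher and the x axis of board, either way round below 0.2 rad and value of joint foot between 0.001 and 0.0095 m and contact force between pusher and board above 1 N), for 0.1 s.
5. the pusher, square across the lane, presses its sprung foot on the lane floor (foot pushed in 1 to 9.5 mm) about 172 mm along (x of pusher in the frame of board between 0 and 0.024 m and y of pusher in the frame of board between -0.025 and 0.025 m and angle between the x axis of pusher and the x axis of board, either way round below 0.2 rad and value of joint foot between 0.001 and 0.0095 m and contact force between pusher and board above 1 N), for 0.1 s.
6. the pusher, square across the lane, presses its sprung foot on the lane floor (foot pushed in 1 to 9.5 mm) about 206 mm along (x of pusher in the frame of board between 0.034 and 0.058 m and y of pusher in the frame of board between -0.025 and 0.025 m and angle between the x axis of pusher and the x axis of board, either way round below 0.2 rad and value of joint foot between 0.001 and 0.0095 m and contact force between pusher and board above 1 N), for 0.1 s.
7. the pusher, square across the lane, reaches the lip of the trough with its sprung foot still pressed in 1 to 9.5 mm (x of pusher in the frame of board between 0.068 and 0.105 m and y of pusher in the frame of board between -0.025 and 0.025 m and angle between the x axis of pusher and the x axis of board, either way round below 0.2 rad and value of joint foot between 0.001 and 0.0095 m), for 0.1 s.
At the end, for the whole second after the job is handed in: Every checker lies in the trough, below lane level; every die is in the pot; the lid is locked (origin under 87 mm above the pot's, ears within 0.3 rad of the brackets, centred to 6 mm); the pusher stands upright (0.1 rad) on the coaster within 25 mm of its centre; all at rest (x of checker0 in the frame of board between 0.08 and 0.147 m and y of checker0 in the frame of board between -0.066 and 0.066 m and z of each of checker0, checker1, checker2, checker3, checker4, checker5 in the frame of board below 0.031 m and x of checker1 in the frame of board between 0.08 and 0.147 m and y of checker1 in the frame of board between -0.066 and 0.066 m and x of checker2 in the frame of board between 0.08 and 0.147 m and y of checker2 in the frame of board between -0.066 and 0.066 m and x of checker3 in the frame of board between 0.08 and 0.147 m and y of checker3 in the frame of board between -0.066 and 0.066 m and x of checker4 in the frame of board between 0.08 and 0.147 m and y of checker4 in the frame of board between -0.066 and 0.066 m and x of checker5 in the frame of board between 0.08 and 0.147 m and y of checker5 in the frame of board between -0.066 and 0.066 m and horizontal distance between each of die0, die1, die2, die3 and pot below 0.034 m and height (world z) of each of die0, die1, die2, die3 below 0.084 m and horizontal distance between lid and pot below 0.006 m and z of lid in the frame of pot between 0.078 and 0.087 m and angle between the x axis of lid and the y axis of pot, either way round below 0.3 rad and angle between lid's own z axis and vertical below 0.12 rad and linear speed of each of lid, pusher below 0.02 m/s and horizontal distance between pusher and coaster below 0.025 m and angle between pusher's own z axis and vertical below 0.1 rad and height (world z) of pusher below 0.012 m); the robot touches nothing.
It fails at once if a finger touches a checker (contact force between the fingers and checker0 above 0.5 N or contact force between the fingers and checker1 above 0.5 N or contact force between the fingers and checker2 above 0.5 N or contact force between the fingers and checker3 above 0.5 N or contact force between the fingers and checker4 above 0.5 N or contact force between the fingers and checker5 above 0.5 N).
It fails at once if the pusher is pressed on the board with more than 30 N (contact force between pusher and board above 30 N).
It fails at once if the tea glass, the spoon or the ashtray is moved by more than 30 mm (distance of any of tea_glass, spoon, ashtray from where it was at the start of the episode above 0.03 m).
Of checker0, checker1, checker2, checker3, checker4, checker5 only 3 to 6 are there at a start; the rules pass over those that are not, and their reading is None.
Of die0, die1, die2, die3 only 3 to 4 are there at a start; the rules pass over those that are not, and their reading is None.
At some moment in a run one of die0, die1, die2, die3, lid may be knocked a few centimetres aside while the robot is not near it.
It also fails if it takes over 192 s, if anything falls off the work surface, if the arm or the gripper's body presses on something with over 40 N, if the wrist force passes 120 N, or if a joint passes its speed limit or range.

ROBOT

A 7-joint arm with a two-finger parallel gripper is mounted at the origin on the work surface. World frame = base frame: x ahead of the robot, y to its left, z up, the work surface at z = 0. Lengths are in m, angles in degrees, forces in N, time in s.
With the tool pointing down it reaches from about 0.35 to 0.775 m from the base axis. Payload 3.1 kg.
Tool frame: the origin (TCP) lies on the centre line of the jaws, within the pads' length; the fingertips stand 17 mm ahead of it and the grasp point (between the pads) lies 2 mm behind it (robot.tip_reach is the distance from the TCP to the fingertips, in m); z points along the fingers, y is the direction in which the jaws open and shut (so a half turn about z gives the same grasp; the last joint's range is limited). The gripper opens to 85 mm and grips with 20 to 120 N. Pads are 22 mm wide; open, the fingers measure 114 mm over their backs; the gripper's body (76 mm by 85 mm) begins 54 mm behind the grasp point. The pads swing forward as they close: fully open they stand 13 mm farther back than shut.
Start: joints at [-73.035, 17.813, 0.802, 86.603, -0.252, 75.585, -1.558], TCP at [0.182, 0.519, 0.248] pointing down, gripper open.
Joint ranges: [-154.91, 154.91], [-16.99, 109.72], [-72.82, 74.43], [7.12, 147.25], [-82.49, 262.49], [11.32, 116.49], [-174.64, 174.64]. Speed limits (degrees/s): [159.86, 159.86, 180, 180, 180, 180, 180].

INTERFACE

Orientations are given as [roll, pitch, yaw] about the fixed x, y, z axes, in that order (R = Rz(yaw) Ry(pitch) Rx(roll)).
In Python, from station import robot, fingers, vision, workorder, recognise gives the robot as it stands. Calls block until the motion is done:
- robot.move_to(position, orientation): joint-space move of the TCP to a pose.
- robot.line_to(position, orientation=None, velocity=0.15, f_stop=None): straight line of the TCP; orientation=None keeps the orientation; velocity is the mean speed in m/s. With f_stop (N) it stops when the force on the tool has changed by that much, and returns True; else False.
- robot.move_j(angles): joint-space move.
- fingers.gripper_to(opening, force=None): opening from 0.0 (shut) to 1.0 (fully open); force is the grip in N (None keeps the last); returns when the fingers have stopped.
- robot.pause(seconds).
- robot.inverse_kinematics(position, orientation): joint angles nearest the present ones, or None.
- vision.grab_frame(name): name is "scene" or "top"; returns the picture (384x512x3 uint8, red, green, blue); there is no depth.
- vision.calibration(name): a dict with "mtx" (3x3 intrinsics, pixels), "extrinsics" (4x4, takes a point from world to camera coordinates). Camera axes: x right, y up, looking along -z (the intrinsics and any distortion apply to the point x, -y, -z); pixel columns grow to the right and rows downward; lengths in m; the calibration is good to about 2 mm. A picture is of the moment at which its call begins. calibration takes no time and is no camera call.
A pose or a line that the arm cannot do raises robot.PlanningError and nothing moves.
- workorder.close_job(): hands the job in, once; it reports no verdict.
Trained networks look in the newest picture that a camera, given by its name, has taken for a name from the list of things; names that differ only in an ending like _2 or _b are one class to them, and where a whole thing is asked for, a point or a joint stands for the part that bears it (a point fixed in the world has none). Each returns a list of dicts, best first, with "p" (0 to 1); they miss things now and then, are a little off and sometimes report something else, mostly with a low value. They report only what shows in the picture. A call takes as long as a camera call. They do not tell look-alikes from the thing itself.
- recognise(label, camera): "rect" ([centre column, centre row, width, height] in pixels, round what is visible of it).
Readings, each from a call of its own:
- robot.current_time_s(): time.
- robot.current_joint_positions(): joint angles.
- robot.current_dq(): joint speeds.
- robot.current_joint_torque(): joint torques, N m.
- robot.current_tool_pos(): TCP position.
- robot.current_eef_rot(): TCP orientation.
- robot.current_contact_force(): force on the tool from outside, world axes, zero at the start.
- robot.current_torque(): the same for the moment, N m.
- robot.current_finger_gap(): opening from 0.0 (shut) to 1.0 (fully open).
Only numpy, scipy, OpenCV 4.12 (cv2) and the standard library are available. Lean on these libraries where they do the work, as an engineer would, in place of code of your own. Each camera call takes 0.05 s, during which the arm holds its last target. There are 200 camera calls.

## Working session

There is one attempt and no reset: what is moved stays moved. The work goes in short steps, each a Python script; the robot and the scene stay as the last script left them, time stands still between calls to the robot, and variables do not carry over. Pictures are saved under pics/ and viewed, about 12 in all and at most 16, crops included, and the job is handed in when it is done.

```bash
mkdir -p pics; ls; python3 - <<'E'
from station import robot, fingers, vision, workorder, recognise
import cv2
for n in ("scene","top"):
    im=vision.grab_frame(n); c=vision.calibration(n)
    cv2.imwrite(f"pics/{n}0.png",cv2.resize(im[:,:,::-1],(800,600),interpolation=cv2.INTER_CUBIC))
    print(n,c["mtx"].round(1).tolist(),c["extrinsics"].round(4).tolist(),[k for k in c])
    for l in ["board","pusher","checker0","die0","pot","lid","coaster","tea_glass","spoon","ashtray"]:
        print(l,[([round(float(v)) for v in r["rect"]],round(r["p"],2)) for r in recognise(l,n)])
print(robot.current_time_s(),robot.tip_reach,robot.current_eef_rot())
E
```

```text
pics
scene [[384.3, 0.0, 248.3], [0.0, 384.3, 190.3], [0.0, 0.0, 1.0]] [[-0.2316, 0.9726, 0.02, 0.0107], [-0.6033, -0.1597, 0.7813, 0.2838], [0.7631, 0.1689, 0.6238, -1.701], [0.0, 0.0, 0.0, 1.0]] ['mtx', 'extrinsics']
board [([154, 186, 109, 53], 0.85)]
pusher [([247, 182, 15, 31], 0.67)]
checker0 [([169, 190, 6, 7], 0.62), ([143, 174, 10, 6], 0.57), ([171, 181, 13, 6], 0.53), ([158, 178, 9, 4], 0.38)]
die0 [([338, 204, 10, 5], 0.53), ([347, 212, 6, 6], 0.36)]
pot [([285, 230, 41, 53], 0.92)]
lid [([292, 193, 30, 21], 0.93), ([297, 171, 17, 16], 0.57), ([167, 191, 7, 6], 0.54), ([249, 255, 23, 39], 0.32)]
coaster [([226, 226, 43, 29], 0.94)]
tea_glass [([251, 254, 22, 40], 0.57)]
spoon [([137, 183, 6, 6], 0.59), ([196, 166, 31, 12], 0.54)]
ashtray [([187, 245, 40, 29], 0.71)]
top [[476.8, 0.0, 251.4], [0.0, 476.8, 188.1], [0.0, 0.0, 1.0]] [[0.0252, -0.9995, -0.0189, 0.1188], [0.9951, 0.0233, 0.0958, -0.5581], [-0.0953, -0.0212, 0.9952, -1.2741], [0.0, 0.0, 0.0, 1.0]] ['mtx', 'extrinsics']
board [([379, 202, 123, 59], 0.71)]
pusher [([270, 233, 13, 50], 0.88), ([240, 110, 19, 28], 0.2)]
checker0 [([379, 210, 10, 12], 0.56), ([403, 193, 16, 14], 0.53)]
die0 [([138, 189, 4, 5], 0.56), ([152, 230, 12, 9], 0.38)]
pot [([210, 156, 47, 43], 0.55)]
lid [([208, 281, 27, 30], 0.94), ([118, 248, 24, 34], 0.84), ([207, 230, 35, 32], 0.82), ([364, 212, 7, 7], 0.6)]
coaster [([277, 164, 44, 44], 0.59)]
tea_glass [([239, 109, 23, 29], 0.92)]
spoon [([347, 258, 56, 20], 0.74)]
ashtray [([306, 113, 37, 42], 0.68), ([210, 155, 43, 48], 0.65)]
1.1 0.017 [1.79999597e+02 1.60878140e-03 1.60647452e+02]
```

View pics/top0.png

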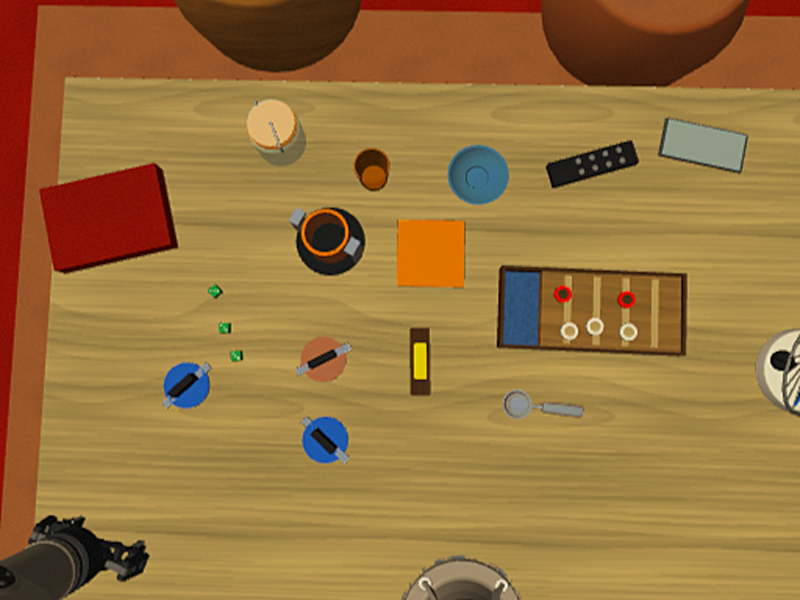

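View pics/scene0.png

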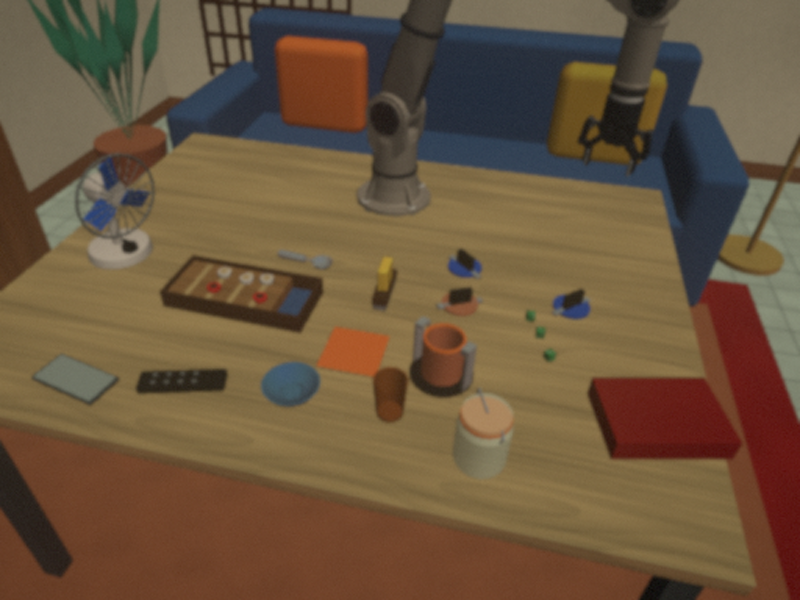

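The top view (800×600) shows:
- **Pusher and coaster:** pusher (420,361), coaster (431,253).
- **Pot:** (328,233), with brackets at (297,217) and (352,249).
- **Dice:** three green ones at (215,291), (224,327) and (236,355).
- **Board:** centred near (592,310), trough on the left, with 5 checkers (2 red, 3 white).
- **Lid candidates:** the copper-coloured one at (323,358), and blue ones at (187,385) and (325,440). The copper one fits the description, and the blue ones are the look-alikes.

Next I'll measure by colour and check with overlaid crops.

```bash
cat > h.py <<'E'
import numpy as np, cv2
from station import robot, fingers, vision, workorder, recognise
def cam(n):
    c=vision.calibration(n); return np.array(c["mtx"]),np.array(c["extrinsics"])
def w2p(P,n="top"):
    K,E=cam(n); P=np.atleast_2d(P); q=P@E[:3,:3].T+E[:3,3]; q=q*[1,-1,-1]
    u=q@K.T; return u[:,:2]/u[:,2:]
def p2w(uv,z,n="top"):
    K,E=cam(n); uv=np.atleast_2d(uv).astype(float)
    d=np.c_[uv,np.ones(len(uv))]@np.linalg.inv(K).T*[1,-1,-1]
    d=d@E[:3,:3]; C=-E[:3,:3].T@E[:3,3]
    return C+d*((z-C[2])/d[:,2])[:,None]
def blobs(im,lo,hi,amin=8,roi=None):
    """HSV mask -> list of (area, centroid px, contour px)"""
    hsv=cv2.cvtColor(im,cv2.COLOR_RGB2HSV); m=cv2.inRange(hsv,np.array(lo),np.array(hi))
    if roi: k=np.zeros_like(m); a,b,c,d=roi; k[b:d,a:c]=1; m=m*k
    n,l,s,ce=cv2.connectedComponentsWithStats(m)
    out=[]
    for i in range(1,n):
        if s[i,4]>=amin:
            cs=cv2.findContours((l==i).astype(np.uint8),0,cv2.CHAIN_APPROX_NONE)[0]
            out.append((int(s[i,4]),ce[i],max(cs,key=len)[:,0,:]))
    return sorted(out,key=lambda b:-b[0])
def rect(cnt,z,n="top"):
    """contour -> centre, (long,short), angle of long axis (deg, world), in plane z"""
    W=p2w(cnt,z,n)[:,:2]; (c,s,a)=cv2.minAreaRect((W*1000).astype(np.float32))
    if s[0]<s[1]: s=(s[1],s[0]); a+=90
    return np.round(np.array(c)/1000,4),np.round(s,1),round((a+90)%180-90,1)
def xf(x,y,a,pts):
    a=np.radians(a); P=np.array(pts,float); o=P.copy()
    o[:,0]=x+P[:,0]*np.cos(a)-P[:,1]*np.sin(a); o[:,1]=y+P[:,0]*np.sin(a)+P[:,1]*np.cos(a); return o
def crop(im,box,k,name,polys=()):
    a,b,c,d=box; o=cv2.resize(im[b:d,a:c,::-1],None,fx=k,fy=k,interpolation=cv2.INTER_CUBIC)
    for P,col in polys:
        q=((w2p(P)-[a,b]+.5)*k).astype(np.int32); cv2.polylines(o,[q],True,col,1,cv2.LINE_AA)
    cv2.imwrite(name,o)
E
python3 - <<'E'
from h import *
im=vision.grab_frame("top"); np.save("top.npy",im)
def show(n,bl,z):
    for A,c,cnt in bl[:5]: print(n,A,c.round(1),p2w(c,z)[0,:2].round(4),*rect(cnt,z))
show("yellow",blobs(im,(22,150,120),(34,255,255)),.085)
show("orange coaster",blobs(im,(8,215,150),(20,255,255),roi=(240,130,310,200)),.004)
show("green",blobs(im,(45,100,50),(80,255,255)),.018)
show("lid copper",blobs(im,(0,90,80),(12,200,255),roi=(180,205,235,255)),.014)
show("lid bar",blobs(im,(0,0,0),(180,255,60),roi=(185,205,235,255)),.048)
show("gasket",blobs(im,(8,215,150),(20,255,255),roi=(180,120,240,185)),.096)
show("brackets",blobs(im,(90,10,100),(125,120,255),roi=(180,120,240,185)),.104)
show("blue trough",blobs(im,(95,90,40),(125,255,255),roi=(310,160,445,235)),.004)
show("board dark",blobs(im,(0,60,10),(25,255,95),roi=(310,160,450,235)),.042)
show("red",blobs(im,(0,200,120),(6,255,255),roi=(310,160,450,235)),.041)
show("white",blobs(im,(0,0,190),(180,70,255),roi=(310,160,450,235)),.041)
K,E=cam("top");print("C",(-E[:3,:3].T@E[:3,3]).round(3))
cv2.imwrite("pics/c1.png",cv2.resize(im[165:230,312:446,::-1],None,fx=5.9,fy=5.9,interpolation=cv2.INTER_CUBIC))
E
```

```text
yellow 191 [268.5 230.6] [0.4403 0.084 ] [0.4405 0.0841] [59.3 18.1] 1.3
orange coaster 1811 [275.2 161.7] [0.6328 0.0682] [0.6323 0.0687] [118.4 117.6] 1.2
green 37 [136.6 185.8] [0.555  0.4502] [0.555  0.4497] [17.9 15.5] 47.0
green 35 [142.9 209.5] [0.4899 0.4295] [0.4898 0.4293] [16.8 13.8] -88.6
green 32 [150.4 227.4] [0.4412 0.4066] [0.441  0.4076] [16.7 13.7] -88.6
lid copper 255 [209.6 236. ] [0.422  0.2436] [0.4193 0.243 ] [75.8 32.5] -63.0
lid copper 238 [203.1 222.7] [0.4579 0.2628] [0.4595 0.2635] [74.6 32. ] -62.0
lid bar 85 [205.6 229.5] [0.4392 0.2513] [0.4386 0.2514] [48.9 12. ] -62.0
gasket 201 [207.4 148.7] [0.6491 0.2483] [0.6498 0.2482] [76.9 76. ] 1.8
brackets 40 [189.3 138.4] [0.6737 0.2956] [0.6738 0.2947] [23.7 14.9] -28.7
brackets 30 [224.3 156.3] [0.6287 0.203 ] [0.6272 0.2022] [23.9 13.8] -31.8
blue trough 1010 [333.3 196.8] [ 0.5384 -0.0945] [ 0.5388 -0.0944] [130.1  59.4] -1.2
board dark 882 [374.8 197.7] [ 0.5357 -0.1998] [ 0.534  -0.2086] [319.7 141.4] 88.8
board dark 24 [360.1 187.6] [ 0.5619 -0.1602] [ 0.5617 -0.1607] [12.9 12.6] -55.1
board dark 20 [401.3 191.3] [ 0.5545 -0.2704] [ 0.5536 -0.2704] [14.5 10.7] -62.2
board dark 19 [344.4 213.2] [ 0.4921 -0.1187] [ 0.4926 -0.1189] [32.2  2.7] 0.4
red 61 [400.4 191.6] [ 0.5537 -0.2682] [ 0.554  -0.2686] [29.4 24.3] -88.7
red 59 [359.6 187.8] [ 0.5615 -0.1591] [ 0.5609 -0.1602] [27.1 26.8] 0.3
white 47 [401.8 212.5] [ 0.4977 -0.2717] [ 0.4977 -0.2723] [26.7 24.1] -88.6
white 46 [364.4 211.5] [ 0.4978 -0.1723] [ 0.4979 -0.1712] [26.8 24.1] -88.6
white 45 [380.4 208.3] [ 0.5074 -0.2147] [ 0.5083 -0.2151] [27. 24.] 0.0
C [0.431 0.105 1.324]
```

View pics/c1.png

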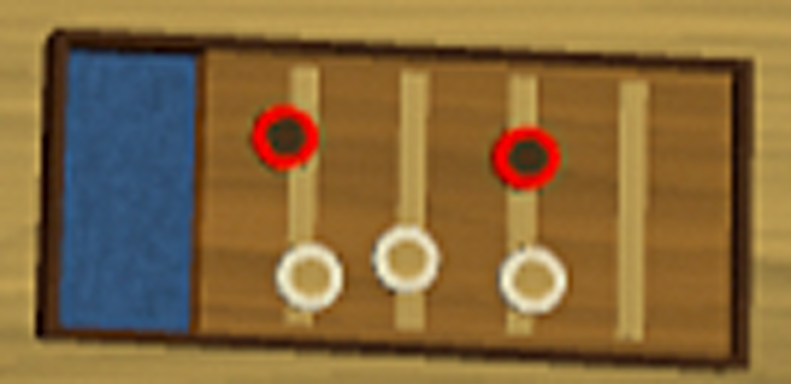

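The board crop shows the blue trough at the left with its lip at about column 200 of the crop. There are five checkers, and the rearmost are near column 530, well ahead of the closed end at 735. Now I'll grasp the pusher and write out a model overlay to check the board and pot fits.

```bash
cat >> h.py <<'E'
BOARD=(0.5347,-0.2038,88.8); POT=(0.650,0.2485); POTY=62.0; COASTER=(0.6325,0.0686)
def b2w(x,y): return xf(*BOARD,[[x,y]])[0]
def go(x,y,z,yaw,vel=None,f=None):
    o=[180,0,yaw]
    if vel is None: return robot.move_to([x,y,z],o)
    return robot.line_to([x,y,z],o,velocity=vel,f_stop=f)
E
python3 - <<'E'
from h import *
im=np.load("top.npy")
R=lambda a,b,c,d,z:[[a,c,z],[b,c,z],[b,d,z],[a,d,z]]
circ=lambda r,z:[[r*np.cos(t),r*np.sin(t),z] for t in np.linspace(0,6.28,40)]
pol=[(xf(*BOARD,R(-.166,.151,-.071,.071,.042)),(0,255,0)),(xf(*BOARD,R(-.16,.08,-.065,.065,.032)),(255,255,0)),(xf(*BOARD,R(.08,.145,-.065,.065,.004)),(255,0,255))]
crop(im,(312,160,446,235),5.9,"pics/c2a.png",pol)
pol=[(xf(*POT,0,circ(.04,.096)),(0,255,0)),(xf(*POT,POTY-90,R(-.013,.013,.044,.061,.104)),(255,255,0)),(xf(*POT,POTY+90,R(-.013,.013,.044,.061,.104)),(255,255,0)),
 (xf(.4389,.2518,118,circ(.04,.014)),(0,255,0)),(xf(.4389,.2518,118,R(-.052,.052,-.007,.007,.014)),(255,255,0))]
crop(im,(95,125,235,295),3.5,"pics/c2b.png",pol)
a,b=cv2.imread("pics/c2a.png"),cv2.imread("pics/c2b.png")
a=cv2.resize(a,None,fx=.6,fy=.6); 
o=np.zeros((max(a.shape[0],b.shape[0])if 0 else 595,800,3),np.uint8)
s=310/b.shape[1]; b=cv2.resize(b,None,fx=s,fy=s); o[:a.shape[0],:a.shape[1]]=a; o[:b.shape[0],480:480+b.shape[1]]=b
cv2.imwrite("pics/c2.png",o[:400])
yaw=1.3
s=b2w(-.13,0)
for p in [(.4404,.084,.2),(*s,.12),(*b2w(.09,0),.1),(*COASTER,.1)]:
    print(p,np.round(robot.inverse_kinematics(list(p),[180,0,yaw]),0))
fingers.gripper_to(1.0,60)
go(.4404,.084,.16,yaw)
go(.4404,.084,.060,yaw,.1)
print("t",robot.current_time_s(),robot.current_tool_pos(),robot.current_contact_force())
fingers.gripper_to(0.0,60)
print("gap",robot.current_finger_gap()*85,robot.current_contact_force(),robot.current_tool_pos(),robot.current_time_s())
E
```

```text
(0.4404, 0.084, 0.2) [-48.   9.  39. 107.  -6.  66. -95.]
(np.float64(0.5319774854151635), np.float64(-0.3337714888517299), 0.12) [  1.  39.  48.  85. -30.  69. -36.]
(np.float64(0.5365848177895021), np.float64(-0.11381973848726391), 0.1) [-29.  36.  58. 100. -33.  63. -50.]
(0.6325, 0.0686, 0.1) [-33.  39.  40.  85. -27.  66. -77.]
t 4.375 [0.44104924 0.08409664 0.0605408 ] [ 0.11284095 -0.46880551 -0.30526754]
gap 21.14348591066428 [-0.15707006 -0.67698679  0.72103252] [0.44054396 0.08391692 0.06012164] 4.975
```

View pics/c2.png

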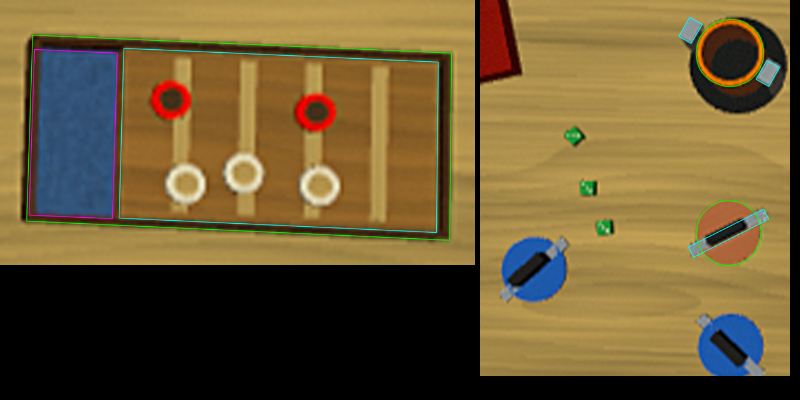

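The overlays fit the board and pot well. The copper lid (728,233) is confirmed, and the blue ones are at (534,268) and (730,346). I have the pusher at a 21 mm gap, so the sweep comes next.

```bash
python3 - <<'E'
from h import *
Z0=robot.current_tool_pos()[2]; yaw=-1.2
P=lambda m: print(m,"t%.1f"%robot.current_time_s(),robot.current_tool_pos().round(4) if hasattr(robot.current_tool_pos(),'round') else robot.current_tool_pos(),np.round(robot.current_contact_force(),2))
go(.4404,.084,.20,1.3,.2)
s=b2w(-.132,0); e=b2w(.089,0)
go(*s,.20,yaw); go(*s,Z0+.045,yaw,.15); robot.pause(.3); P("above")
f0=robot.current_contact_force()[2]
hit=go(*s,Z0+.0325,yaw,.03,12); P(f"near {hit}")
hit=hit or go(*s,Z0+.032-.0055,yaw,.02,12); robot.pause(.3); P(f"press {hit}")
d=robot.current_contact_force()[2]-f0; print("df",d)
im=vision.grab_frame("top"); crop(im,(312,140,446,235),5.9,"pics/c3.png")
if not hit and 1.8<abs(d)<6.5:
    go(*e,Z0+.032-.0055,yaw,.045); robot.pause(.3); P("end")
    im=vision.grab_frame("top"); crop(im,(312,140,446,235),5.9,"pics/c4.png")
E
```

```text
above t8.5 [ 0.5323 -0.3361  0.106 ] [ 0.77 -0.43 -1.76]
near False t9.1 [ 0.5318 -0.3358  0.0925] [ 0.24 -0.09 -1.02]
press False t9.8 [ 0.532  -0.3359  0.0868] [-0.75  1.51  2.75]
df 4.506100566630692
end t15.2 [ 0.5366 -0.1148  0.0866] [ 0.11 -1.25  3.66]
```

The foot force was about 4.5 N at the start, which matches roughly 5.6 mm of press. Before lifting, I'll check that the checkers have dropped.

View pics/c4.png

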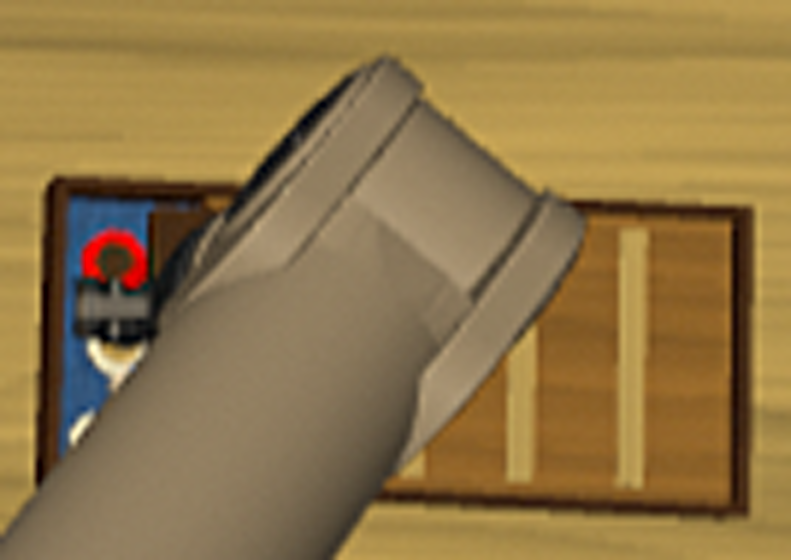

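The red checker (115,262) and white ones are down in the trough, but the arm hides the rest. I'll lift away and look again with the pusher still held.

```bash
python3 - <<'E'
from h import *
p=robot.current_tool_pos()
go(p[0],p[1],.19,-1.2,.15)
go(*COASTER,.19,1.2); robot.pause(.3)
im=vision.grab_frame("top"); crop(im,(100,140,446,265),2.3,"pics/c5.png")
print("t",robot.current_time_s(),robot.current_contact_force(),robot.current_finger_gap()*85)
E
```

```text
t 17.3 [ 0.35013213  0.01531011 -1.08975562] 21.226110669427925
```

View pics/c5.png

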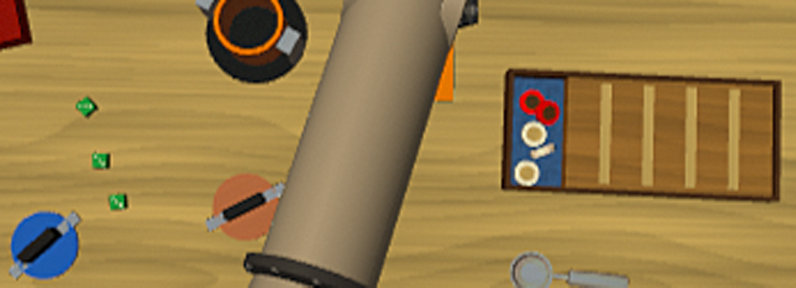

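All five checkers are in the trough: reds at (530,101) and (548,112), whites at (533,133) and (526,172), and one white on edge at (541,151), which is still below the lane. Next I'll set the pusher on the coaster, then collect the dice.

```bash
cat >> h.py <<'E'
def dice():
    im=vision.grab_frame("top"); out=[]
    for A,c,cnt in blobs(im,(45,100,50),(80,255,255),amin=15):
        out.append((p2w(c,.014)[0,:2],rect(cnt,.018)[2],A))
    return im,out
E
python3 - <<'E'
from h import *
Z0=.0601
go(*COASTER,Z0+.012,1.2,.15); robot.pause(.2); f0=robot.current_contact_force()
hit=go(*COASTER,Z0+.004-.0005,1.2,.03,6); robot.pause(.2)
print(hit,robot.current_tool_pos(),np.array(robot.current_contact_force())-f0)
fingers.gripper_to(0.55); go(*COASTER,.2,1.2,.15)
robot.move_to([.45,.25,.3],[180,0,130]); robot.pause(.2)
im,d=dice(); np.save("top.npy",im); print(d,robot.current_time_s())
for A,c,cnt in blobs(im,(22,150,120),(34,255,255))[:1]: print("pusher",*rect(cnt,.089))
crop(im,(100,130,320,265),3.6,"pics/c6.png")
E
```

```text
False [0.63277289 0.06861866 0.06395011] [-0.27476284  0.59936636  3.05811984]
[(array([0.55539008, 0.45126348]), 47.0, 37)] 22.1333
pusher [0.6324 0.0713] [58.2 21. ] 1.2
```

View pics/c6.png

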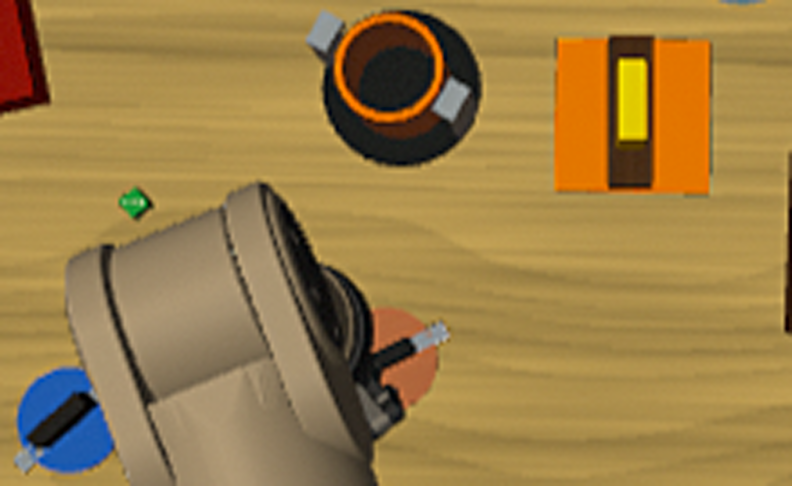

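The pusher stands upright in the middle of the coaster (632,100). The arm hides two of the dice, so I'll take the visible die (135,203) first and re-look from over the pot.

```bash
cat >> h.py <<'E'
def pick_drop(x,y,yaw):
    fingers.gripper_to(0.5,40)
    go(x,y,.12,yaw); go(x,y,.019,yaw,.15)
    fingers.gripper_to(0.0,40); g=robot.current_finger_gap()*85
    go(x,y,.15,yaw,.2)
    print("gap",round(g,1),"after lift",round(robot.current_finger_gap()*85,1))
    if g<10: return False
    go(*POT,.19,POTY); go(*POT,.126,POTY,.15)
    fingers.gripper_to(0.45); robot.pause(.2); go(*POT,.2,POTY,.2); return True
E
python3 - <<'E'
from h import *
print(pick_drop(.5555,.4505,137))
im,d=dice(); np.save("top.npy",im); print(d,robot.current_time_s())
crop(im,(60,110,320,290),3,"pics/c7.png")
E
```

```text
gap 16.8 after lift 16.5
True
[(array([0.65403699, 0.25151124]), -24.6, 48), (array([0.49011275, 0.43048391]), -88.6, 35), (array([0.44108425, 0.41181015]), 2.6, 18)] 28.0417
```

View pics/c7.png

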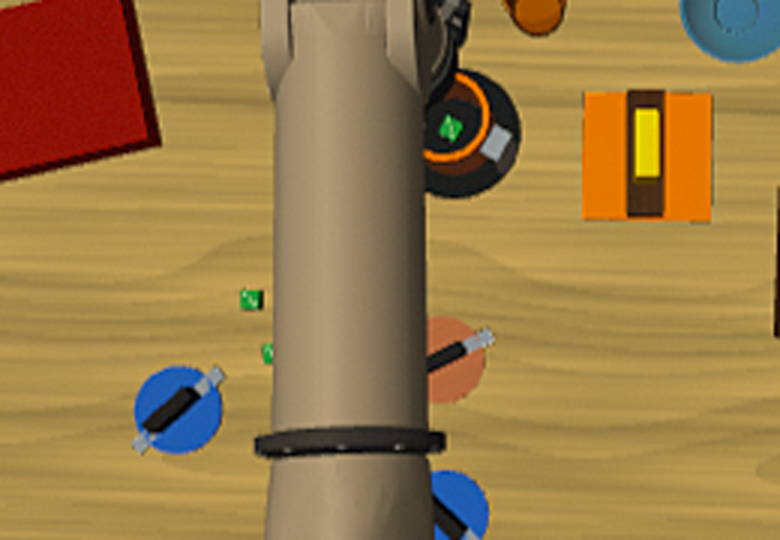

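The first die is in the pot (450,128). The other two haven't moved: (251,299), and (268,353) half hidden. I'll pick up both, re-checking between them.

```bash
python3 - <<'E'
from h import *
def away(): robot.move_to([.632,.0,.25],[180,0,1]); robot.pause(.2)
if pick_drop(.490,.4305,180):
    away(); im,d=dice(); print(d,robot.current_time_s())
    t=[q for q in d if q[0][0]<.56]
    if len(t)==1 and np.hypot(*(t[0][0]-[.441,.4075]))<.006: print(pick_drop(.441,.408,180))
    elif t: print("moved",t)
away(); im,d=dice(); np.save("top.npy",im); print(d,robot.current_time_s())
for A,c,cnt in blobs(im,(0,0,0),(180,255,60),roi=(175,195,240,262))[:2]: print("bar",A,*rect(cnt,.048))
crop(im,(60,110,320,290),3,"pics/c8.png")
E
```

```text
gap 17.1 after lift 16.5
[(array([0.65536362, 0.25433087]), 64.6, 59), (array([0.44120964, 0.40755612]), -88.6, 32)] 35.8667
gap 16.6 after lift 16.5
True
[(array([0.65637629, 0.25395226]), 58.3, 62)] 44.125
bar 117 [0.3926 0.1765] [45.1 22.4] 65.1
bar 84 [0.4386 0.2514] [48.9 12. ] -62.0
```

View pics/c8.png

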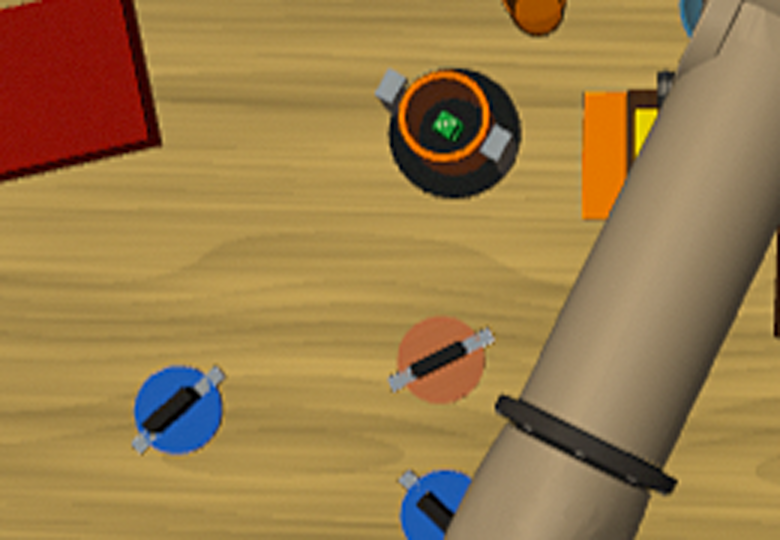

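All three dice are in the pot, stacked at (447,124), and the copper lid (441,360) hasn't moved. Next I'll fetch the lid.

```bash
python3 - <<'E'
from h import *
x,y=.4388,.2516; Y=POTY+64
P=lambda m: print(m,"t%.1f"%robot.current_time_s(),np.round(robot.current_tool_pos(),4),np.round(robot.current_eef_rot()[2],1),np.round(robot.current_contact_force(),2),"tz",round(robot.current_torque()[2],2))
fingers.gripper_to(0.7,80)
go(x,y,.14,118); go(x,y,.0355,118,.1); P("at lid")
fingers.gripper_to(0.0,80); robot.pause(.2)
Zg=robot.current_tool_pos()[2]; open("zg","w").write(str(Zg)); P("grip"); print(robot.current_finger_gap()*85)
go(x,y,.2,118,.15); go(*POT,.2,Y); go(*POT,Zg+.098,Y,.1); robot.pause(.3); P("above"); f0=np.array(robot.current_contact_force())
print(robot.current_finger_gap()*85, robot.current_joint_positions())
hit=go(*POT,Zg+.0875,Y,.03,10); robot.pause(.2); P(f"touch {hit}")
hit=hit or go(*POT,Zg+.0835,Y,.02,20); robot.pause(.2); P(f"press {hit}")
print("df",robot.current_contact_force()-f0)
E
```

```text
at lid t46.9 [0.4394 0.2518 0.0361] 118.0 [ 0.04  0.65 -0.05] tz 0.04
grip t47.6 [0.4391 0.2518 0.036 ] 118.0 [-1.47  0.25  4.76] tz -0.0
12.547606294642534
above t50.8 [0.6504 0.2485 0.1346] 126.0 [-0.07 -0.87 -0.42] tz -0.0
12.72675796288321 [-46.20613858  45.43624383  45.43061686  70.65500975 -31.5362646
  76.09497038  33.61021825]
touch False t51.5 [0.65   0.2485 0.1238] 126.0 [-0.4   0.42  2.05] tz -0.06
press False t52.1 [0.65   0.2485 0.1197] 126.0 [-0.62 -0.7   4.  ] tz -0.02
df [-0.54825064  0.16813201  4.41734032]
```

The lid is seated and pressed at about 4.4 N. I'll press slightly deeper, then turn clockwise with joint 7 while watching the torque.

```bash
python3 - <<'E'
from h import *
Zg=float(open("zg").read())
P=lambda m: print(m,"t%.1f"%robot.current_time_s(),np.round(robot.current_tool_pos(),4),np.round(robot.current_eef_rot()[2],1),np.round(robot.current_contact_force(),2),"tz",round(robot.current_torque()[2],2))
go(*POT,Zg+.0829,POTY+64,.01); robot.pause(.2); P("press")
q=np.array(robot.current_joint_positions(),float)
for d in [8,16,24,30,36,42,48,54,58,61,64]:
    j=q.copy(); j[6]-=d; robot.move_j(j.tolist()); P(d)
    if abs(robot.current_torque()[2])>1.2: break
E
```

```text
press t52.5 [0.65   0.2485 0.1189] 126.0 [-1.73 -0.89  5.08] tz 0.02
8 t52.8 [0.6506 0.2486 0.1192] 118.2 [-1.1   0.38  4.55] tz -0.1
16 t53.0 [0.6505 0.2486 0.1192] 110.3 [0.3  0.54 4.55] tz -0.14
24 t53.3 [0.6503 0.2485 0.1191] 102.3 [0.6  0.6  4.18] tz -0.16
30 t53.5 [0.6502 0.2485 0.119 ] 96.3 [-0.87  0.1   4.33] tz -0.06
36 t53.8 [0.6501 0.2485 0.119 ] 90.3 [0.25 1.05 3.96] tz -0.12
42 t54.0 [0.65   0.2485 0.1189] 84.3 [ 0.   -0.8   3.86] tz -0.12
48 t54.3 [0.65   0.2485 0.1189] 78.3 [-0.39  0.34  4.18] tz -0.13
54 t54.5 [0.65   0.2485 0.1189] 72.3 [-0.2  -0.44  5.23] tz -0.06
58 t54.8 [0.65   0.2484 0.1189] 68.2 [-0.24  0.15  4.48] tz -0.1
61 t55.0 [0.65   0.2485 0.119 ] 65.2 [0.09 0.7  4.76] tz -0.14
64 t55.3 [0.6506 0.2481 0.1191] 62.1 [ 1.95 -0.78  3.75] tz -0.04
```

```bash
python3 - <<'E'
from h import *
P=lambda m: print(m,"t%.1f"%robot.current_time_s(),np.round(robot.current_tool_pos(),4),np.round(robot.current_eef_rot()[2],1),np.round(robot.current_contact_force(),2),"tz",round(robot.current_torque()[2],2))
q=np.array(robot.current_joint_positions(),float)
for d in [2,4,6]:
    j=q.copy(); j[6]-=d; robot.move_j(j.tolist()); robot.pause(.1); P(d)
    if abs(robot.current_torque()[2])>.6: break
p=robot.current_tool_pos(); yaw=robot.current_eef_rot()[2]
fingers.gripper_to(0.5); robot.pause(.2)
go(p[0],p[1],.22,yaw,.15)
robot.move_to([.45,-.1,.3],[180,0,60]); robot.pause(.3)
im=vision.grab_frame("top"); np.save("top.npy",im); s=vision.grab_frame("scene")
for A,c,cnt in blobs(im,(0,0,0),(180,255,60),roi=(180,120,235,180))[:4]: print("dark",A,*rect(cnt,.133))
crop(im,(165,100,245,185),7,"pics/c9a.png"); cv2.imwrite("pics/c9b.png",cv2.resize(s[170:270,150:330,::-1],None,fx=4.4,fy=4.4,interpolation=cv2.INTER_CUBIC))
print(robot.current_time_s())
E
```

```text
2 t55.6 [0.6516 0.2472 0.1193] 60.2 [ 5.14 -2.    2.69] tz 0.26
4 t56.0 [0.6516 0.2472 0.1193] 58.4 [ 5.21 -2.3   2.02] tz 1.48
dark 529 [0.6263 0.233 ] [108.9 101.4] -64.6
dark 116 [0.6478 0.2463] [52.7 14.4] 60.2
59.325
```

View pics/c9a.png

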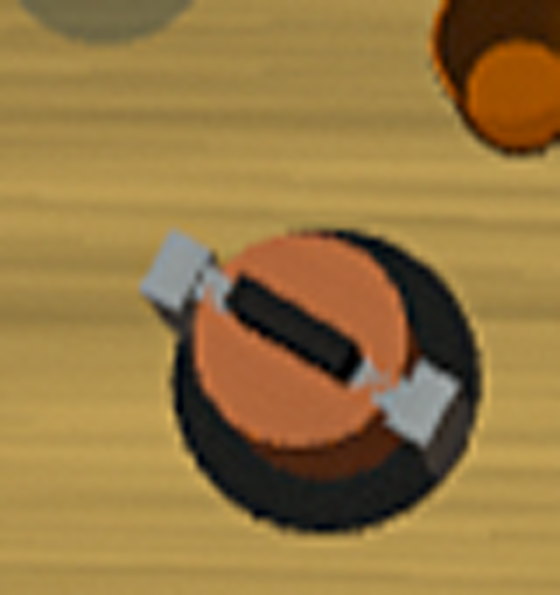

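View pics/c9b.png

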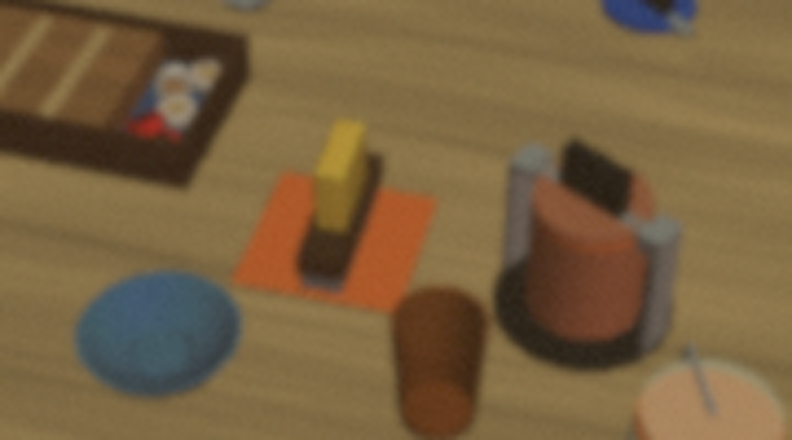

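The lid's ears are under both roofs at (180,270) and (420,400), and it reached the stop (torque 1.5 N m). The pusher stands on the coaster. One last crop of the trough before handing in, since the arm is away.

```bash
python3 - <<'E'
from h import *
robot.move_to([.4,.2,.35],[180,0,110]); robot.pause(.3)
im=vision.grab_frame("top")
R=lambda a,b,c,d,z:[[a,c,z],[b,c,z],[b,d,z],[a,d,z]]
crop(im,(230,130,446,265),3.6,"pics/c10.png",[(xf(*BOARD,R(.08,.145,-.065,.065,.004)),(0,255,0))])
print(robot.current_time_s())
E
```

```text
60.85
```

View pics/c10.png

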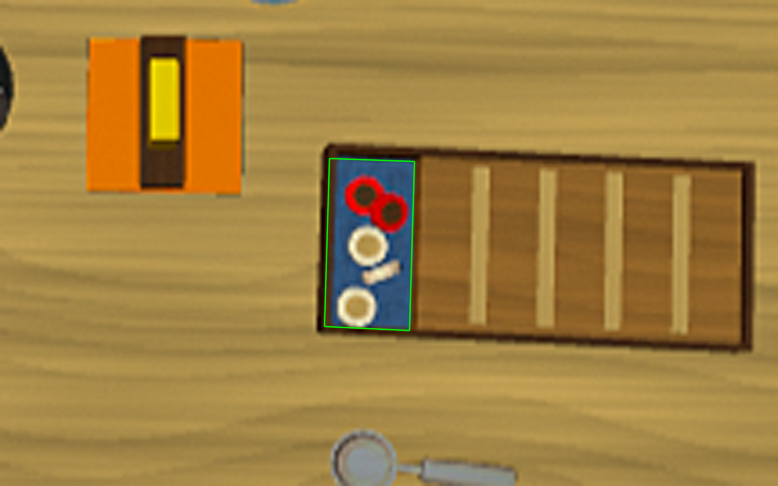

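All five checkers lie inside the trough outline, and the lane is empty. The one white on edge at (381,272) is centred about 19 mm up, below the 31 mm limit. The pusher and spoon are in place, so I'm handing in.

```bash
python3 -c "
from h import *
workorder.close_job(); print(robot.current_time_s())"
```

```text
the job is handed in; nothing more can be done
the job is handed in; nothing more can be done
```

I finished the whole job and handed it in about 61 s into the run. No verdict came back, so this rests on my own checks.

- **Sweep:** I swept the pusher from board x ≈ -132 mm to +89 mm with the foot pressed about 5.5 mm. The press force was 4.5 N at the start and similar at the end. All five checkers present (2 red, 3 white) are in the trough and the lane is empty. One white checker rests on its edge, with its centre about 19 mm up, under the 31 mm limit.
- **Pusher:** It stands upright on the coaster, within about 3 mm of the centre.
- **Dice:** All three dice present are in the pot.
- **Lid:** I pressed the copper lid down about 5 mm and turned it clockwise until it met the stop at 1.5 N m. The pictures show both ears under the brackets.
- **One disagreement:** The top camera put the lid's grip about 3 mm from my estimate of the pot's axis. That is inside the 6 mm limit, and the plug only has about 4 mm of play in the pot.
- **Left alone:** I never reached for the tea glass, spoon, ashtray or blue look-alike lids. The glass, spoon and ashtray looked unmoved in the last pictures they appeared in, but I did not measure their positions.

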